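# Show the work under the needle to the camera by a sprung mirror

### The job

Slide the grey carriage along its rail by its steel grip post until the brass test post on its round board stands right under the tip of the fixed needle. Then take the bar on top of the sprung inspection mirror and turn it until the small camera, looking into the mirror, sees that brass post in the middle of the mirror, and finish while still holding the mirror at that angle (it springs back if let go). Do not touch the needle and leave the other things on the bench where they are.

Things in the scene. Friction and masses are not known exactly. Their poses are not given: they have to be found in the camera images.
- needle_station: Fixed aluminium rail, 370 long x 64 wide, with a steel column (18 dia, 145 high) beside it and an arm at 119 to 133 height (clamp on the column up to 140) that carries the needle over the rail. Origin on the bench straight below the needle tip; y runs along the rail (rail from y = -115 to +255), the column stands at x = +70, y = 0.
- needle: Fixed steel needle, point down, hub 11 wide, 43 long; not to be touched. Origin at its tip.
- needle_tip (a point): Tip of the needle, 76 above the bench.
- test_post (a point): Top centre of the brass test post (5 dia, 13 tall) in the middle of the 32 mm round circuit board on the carriage, 70 above the bench; passes 6 below the needle tip. Axes as the needle station's.
- grip_post (a point): Top centre of the carriage's upright steel grip post: 18 dia, 70 tall above the carriage plate (plate top 26, flared foot 28 dia to 34, post top 96 above the bench), 115 from the brass post, on the station's +y side of it. Clear all round for a grip from above.
- carriage (a joint): Travel of the carriage (plate 50x170, grey) on its rail, m, 0 to 0.12; grows towards the station's -y; the brass post is under the needle at 0.085. Friction about 1.5 N; stays where it is left.
- mirror_unit: Fixed dark base plate 215x60x10 (x from -35 to +180) with the sprung mirror at one end and a small black box camera on a post at the other. Origin on the bench below the mirror's vertical turning axis; x points from the mirror to the camera. Up to 86 high at the camera.
- camera_lens (a point): Front of the camera lens, 70 above the bench, 107 from the mirror's axis along the unit's x; the camera looks straight at the middle of the mirror.
- mirror_face (a point): Middle of the reflecting face, 70 above the bench, on the vertical turning axis. Mirror 54 wide and 54 high in a 62 x 62 black frame. x is the mirror's outward normal, y lies across the face, z is up.
- mirror_bar (a point): Centre of the black grip bar on top of the mirror, on the turning axis, 131 above the bench: 12 thick along the mirror's normal, 44 long along the face, 34 high (114 to 148). Turns with the mirror; grip from above across its 12 mm. Axes as mirror_face.
- mirror (a joint): Angle of the mirror, rad, 0 to 1.4, growing counterclockwise from above. At 0 (start, against its stop) the normal points straight at the camera (unit's x). A spring returns it to 0: torque 0.05 N m per rad plus 0.01 N m. To show a point to the camera the normal must halve the angle between the directions from the mirror's axis to the camera and to that point.
- sightline: Slim steel pointer (arrow 86 long, 20 above the bench) that turns on a collar at the foot of the mirror, geared to turn twice as far as the mirror: it shows the camera's line of sight after the mirror. Origin on the bench on the mirror's axis, x along the arrow, y level to its left. What lies on the line of the arrow is seen in the middle of the mirror. Not to be handled.
- fuse_box: Bystander: small lidded clear box 41x61x30 (mm), loose; leave it. Origin under its centre.
- wick_reel: Bystander: flat reel of braid, 38 across, 11 high (mm), loose; leave it. Origin under its centre.
- tweezers: Bystander: black tweezers 124 long (mm), loose; leave it. Origin under its centre.
- microscope_remote: Bystander: black remote control 44x84x24 (mm), loose; leave it. Origin under its centre.
- flux_bottle: Bystander: small white bottle 33 across, 94 high (mm), loose; leave it. Origin under its centre.
- tape_roll: Bystander: amber tape roll 68 across, 12 high (mm), loose; leave it. Origin under its centre.

How it is judged (in metres and radians):
On the way, in this order (a step that is already met when the one before it is completed fails the run):
1. the brass post stands under the needle tip, within 4 mm, the carriage at rest (horizontal distance between test_post and needle_tip below 0.004 m and velocity of joint carriage between -0.01 and 0.01 m/s), for 0.3 s.
2. the mirror, held in the fingers, shows the brass post to the camera in its middle (reflected line of sight within 30 mm of the post) (y of test_post in the frame of sightline between -0.03 and 0.03 m and x of test_post in the frame of sightline above 0.05 m and contact force between the fingers and mirror above 0.5 N and horizontal distance between test_post and needle_tip below 0.004 m), for 0.3 s.
At the end, for the whole second after the job is handed in: The brass post is within 4 mm (level distance) of under the needle tip, the robot off the carriage; the reflected line of sight passes within 30 mm of the brass post (about 2.5 degrees of mirror angle); the fingers hold the mirror (over 0.5 N) and it is still (under 0.05 rad/s) (all of step 2 and velocity of joint mirror between -0.05 and 0.05 rad/s and contact force between each of the arm, the fingers and carriage below 0.1 N); the arm keeps its last pose, push and grip.
It fails at once if the needle is touched (contact force between any of the fingers, the arm and needle above 1 N).
It fails at once if a bystander is moved by more than 20 mm (distance of any of fuse_box, wick_reel, tweezers, microscope_remote, flux_bottle, tape_roll from where it was at the start of the episode above 0.02 m).
It also fails if it takes over 48 s, if anything falls off the work surface, if the arm or the gripper's body presses on something with over 40 N, if the wrist force passes 120 N, or if a joint passes its speed limit or range.

### The arm

A 7-joint arm with a two-finger parallel gripper is mounted at the origin on a cart in front of the work surface, level with it; the furniture and walls round the work are solid. World frame = base frame: x ahead of the robot, y to its left, z up, the work surface at z = 0. Lengths are in m, angles in degrees, forces in N, time in s.
With the tool pointing down it reaches from about 0.425 to 0.875 m from the base axis. Payload 4.7 kg.
Tool frame: the origin (TCP) lies between the finger pads; the fingertips stand 8 mm ahead of it and the grasp point (between the pads) lies 11 mm behind it (env.tip_extent is the distance from the TCP to the fingertips, in m); z points along the fingers, y is the line along which they close (so a half turn about z gives the same grasp; the last joint's range is limited). The gripper opens to 87 mm and grips with 3 to 60 N. Pads are 19 mm wide; open, the fingers measure 117 mm over their backs; the gripper's body (75 mm by 190 mm) begins 51 mm behind the grasp point.
Start: joints at [-67.145, 18.392, -4.016, 83.108, 1.295, 78.541, -3.26], TCP at [0.244, 0.602, 0.231] pointing down, gripper open.
Joint ranges: [-163.93, 163.93], [-17.29, 119.83], [-79.2, 71.16], [3.27, 140.29], [-89.18, 269.18], [5.43, 117.66], [-154.24, 154.24]. Speed limits (degrees/s): [147.25, 147.25, 180, 180, 180, 180, 180].

### API

Orientations are given as [roll, pitch, yaw] about the fixed x, y, z axes, in that order (R = Rz(yaw) Ry(pitch) Rx(roll)).
In Python, from cell import sensors, vision, workorder, env gives the robot as it stands.
- The arm moves only by the tool drive_tool, never from a script. Its argument "moves" is a list of rows, each an object of numbers: "x", "y", "z": the shift along the tool's x, y, z in mm; "rx", "ry", "rz": the turn, a rotation vector about the tool's x, y, z in rad; "fingers": the closure, from -1 (fully open) to 1 (shut). In form: [{"x": .., "y": .., "z": .., "rx": .., "ry": .., "rz": .., "fingers": ..}, ...]. A call has 1 to 20 rows; each row is the pose to reach, as a shift and turn from the pose commanded when the call began, along the tool's axes at that moment; what a row does not reach only later rows make up. A row lasts 1/8 s, in which the tool goes at most 62.5 mm and 10.7 degrees, less where a joint would pass 70% of its speed; a pose out of reach is approached as far as the arm can. A call with a gripper value outside its range is refused whole. The fingers move at their own pace and stop on an object; "force" is the grip in N (left out, the last holds). Time passes only in rows, so rows that repeat a pose let the fingers close. It gives the time, the measured TCP pose, the force, the opening and the grip force at its end, in the units of the state.
- sensors.get_obs(): the state, without advancing time (a new reading comes with each control period).
- vision.read_camera(name): name is "side" or "top"; returns a dict with "image" (420x560x3 uint8, red, green, blue), "fx", "fy", "cx", "cy" (pixels), "k1" (the pictures are not rectified: a ray, as slopes to the right and down, at radius r is drawn at 1 + k1 r^2 times it, then the intrinsics apply), "R" (3x3) and "t" (3): a world point X has camera coordinates R X + t. Camera axes: x right, y down, z forward; pixel columns grow to the right and rows downward; lengths in m; the calibration is good to about 2 mm. A picture is of the moment at which its call begins. There is no depth.
- workorder.sign_off(): hands the job in; it is judged then, once.
The state is a dict: "time_s": time; "qpos": joint angles; "joint_velocities": joint speeds; "effort": joint torques, N m; "tool_pos": TCP position; "tool_rot": TCP orientation; "force": force on the tool from outside, world axes, zero at the start; "wrist_torque": the same for the moment, N m; "grip_width": finger opening in m; "grasp_force": force on a finger pad.
Only numpy, scipy, OpenCV 4.12 (cv2) and the standard library are available. Lean on these libraries where they do the work, as an engineer would, in place of code of your own. Each camera call takes 0.05 s, during which the arm holds its last target. There are 200 camera calls.

## Working session

There is one attempt and no reset: what is moved stays moved. The work goes in short steps, Python scripts to look and compute and a tool call to move; the robot and the scene stay as the last step left them, time stands still between calls to the robot, and variables do not carry over. Pictures are saved under pics/ and viewed, at most 10 in all, crops included, and the job is handed in when it is done.

Besides the shell and the picture viewer there is one more tool, called after ">>>" by a JSON object that holds its "method" and its "body". drive_tool: Moves the arm, as the interface text tells. Its arguments: {"type":"object","properties":{"moves":{"type":"array"},"force":{"type":"number"}},"required":["moves"]}

```bash
ls; mkdir -p pics; cat > h.py <<'E'
import numpy as np, cv2
from cell import sensors, vision, workorder, env
def cam(n,f=None):
    c=vision.read_camera(n)
    if f: cv2.imwrite('pics/'+f,c['image'][:,:,::-1])
    return c
def ray(c,u,v):
    x,y=(u-c['cx'])/c['fx'],(v-c['cy'])/c['fy']
    k=np.array([[[float(u),float(v)]]]);K=np.array([[c['fx'],0,c['cx']],[0,c['fy'],c['cy']],[0,0,1.]])
    p=cv2.undistortPoints(k,K,np.array([c['k1'],0,0,0.]))[0,0]
    R=np.array(c['R']);t=np.array(c['t'])
    return -R.T@t, R.T@np.array([p[0],p[1],1])
def onz(c,u,v,z):
    o,d=ray(c,u,v); return o+d*(z-o[2])/d[2]
def proj(c,X):
    R=np.array(c['R']);t=np.array(c['t']);q=R@np.array(X)+t
    a,b=q[:2]/q[2];s=1+c['k1']*(a*a+b*b)
    return np.array([c['fx']*a*s+c['cx'],c['fy']*b*s+c['cy']])
def tri(c1,p1,c2,p2):
    o1,d1=ray(c1,*p1);o2,d2=ray(c2,*p2)
    s=np.linalg.lstsq(np.c_[d1,-d2],o2-o1,rcond=None)[0]
    a=o1+d1*s[0];b=o2+d2*s[1]
    return (a+b)/2,np.linalg.norm(a-b)
E
python3 - <<'E'
from h import *
for n in('top','side'):
    c=cam(n,n+'0.png'); print(n,c['fx'],c['k1'],ray(c,280,210))
o=sensors.get_obs();print(o['tool_pos'],o['tool_rot'],o['grip_width'])
E
```

```text
pics
top 385.81864018081393 -0.04503614338725283 (array([0.26575125, 0.03834203, 1.28345622]), array([ 0.22943971, -0.0102421 , -0.97336397]))
side 465.96985089077714 0.03736748189866169 (array([ 0.53512851, -1.23388501,  1.00412525]), array([ 0.0072315 ,  0.82365031, -0.56752868]))
[0.24388005 0.60198796 0.22955244] [-1.79900206e+02  6.75750060e-03  1.57953330e+02] 0.08692060769782439
```

View pics/top0.png

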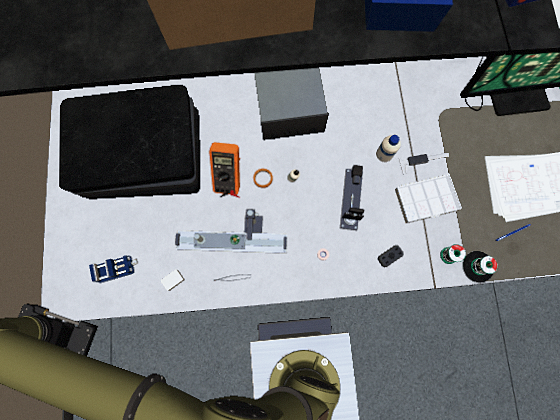

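View pics/side0.png

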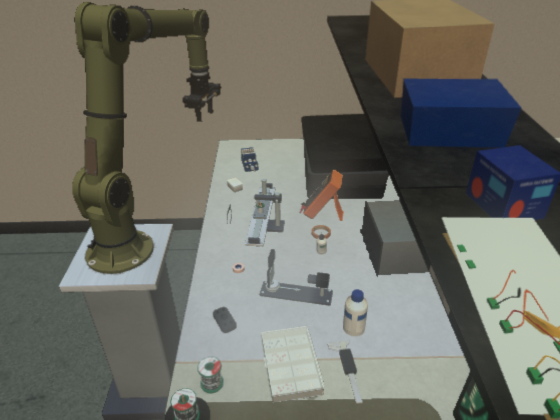

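The top view shows the rail from (175,240) to (287,243) with the column near (252,220), and the mirror unit from (352,168) to (352,230). In the side view the station is near (265,210) and the mirror near (271,270). I'll zoom in on both.

```bash
python3 - <<'E'
from h import *
a=cv2.imread('pics/top0.png');b=cv2.imread('pics/side0.png')
z=lambda i,x,y,w,h,s:cv2.resize(i[y:y+h,x:x+w],None,fx=s,fy=s,interpolation=cv2.INTER_CUBIC)
cv2.imwrite('pics/a1.png',np.vstack([z(a,170,200,125,55,6)]+[np.zeros((5,750,3),np.uint8)]+[z(a,330,160,125,42,6)*0+z(a,325,160,125,42,6)]))
A=z(b,235,175,65,80,6);B=z(b,255,240,65,80,6)
cv2.imwrite('pics/b1.png',np.hstack([A,B]))
E
```

```text
(no output)
```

View pics/a1.png

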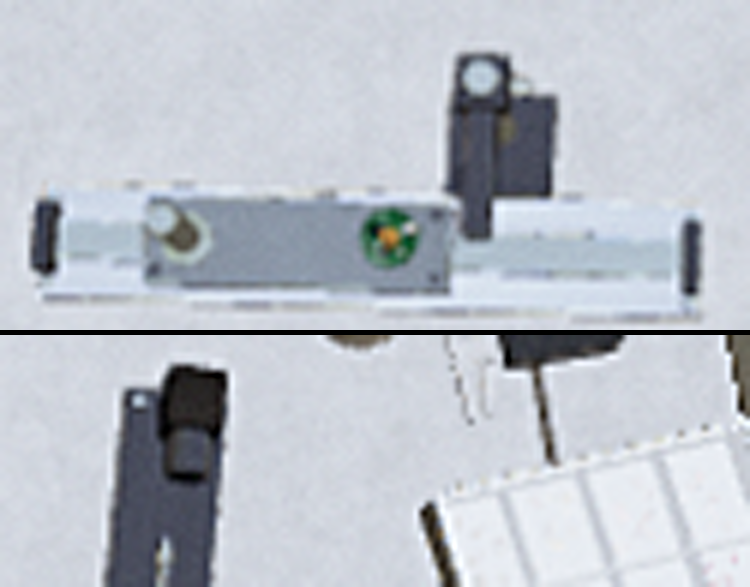

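View pics/b1.png

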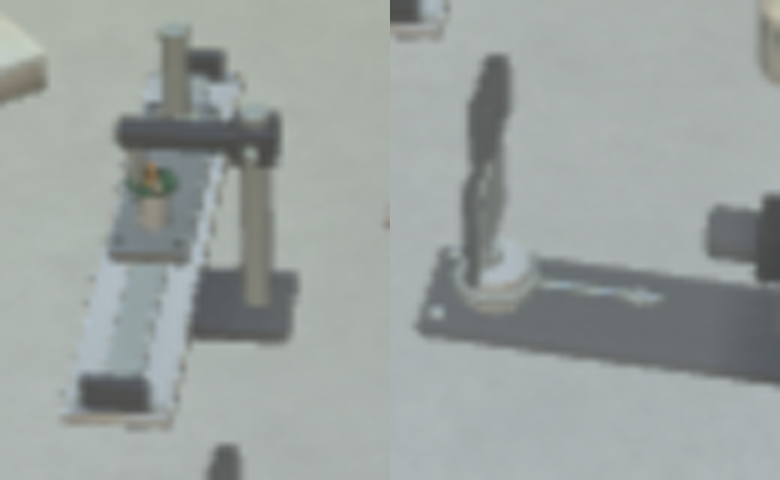

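The crops show: column top at zoomed (482,75), brass post (390,236), grip post top (162,218), and rail ends near x=42 and x=700. In the side crop, column top is (257,108), grip top (175,30) and brass (152,170). The mirror bar is at (497,65), and the lens front is at about (710,232).

```bash
cat >> h.py <<'E'
Z=lambda u,v,ox,oy,s=6.:((u+.5)/s-.5+ox,(v+.5)/s-.5+oy)
E
python3 - <<'E'
from h import *
t=cam('top');s=cam('side')
T=lambda u,v:Z(u,v,170,200);S=lambda u,v:Z(u,v,235,175)
P={}
for n,a,b,z in(('col',(482,75),(257,108),.145),('grip',(162,218),(175,30),.096),('brass',(390,236),(152,170),.070)):
    X,e=tri(t,T(*a),s,S(*b));print(n,'tri',X.round(4),'gap',round(e,4),'top',onz(t,*T(*a),z)[:2].round(4),'side',onz(s,*S(*b),z)[:2].round(4))
# rail corners in top
for q in((42,190),(42,298),(702,202),(702,314)): print('rail',onz(t,*T(*q),.012)[:2].round(4))
im=cv2.imread('pics/top0.png')
z=lambda i,x,y,w,h,s:cv2.resize(i[y:y+h,x:x+w],None,fx=s,fy=s,interpolation=cv2.INTER_CUBIC)
A=z(im,330,158,45,78,7);B=z(cv2.imread('pics/side0.png'),255,240,85,70,5)
o=np.zeros((546,760,3),np.uint8);o[:A.shape[0],:315]=A;o[:350,320:745]=B
cv2.imwrite('pics/m1.png',o)
E
```

```text
col tri [0.5376 0.118  0.1448] gap 0.0034 top [0.5358 0.1177] side [0.5392 0.1186]
grip tri [0.4878 0.2931 0.0936] gap 0.0023 top [0.4862 0.2923] side [0.489  0.2896]
brass tri [0.4733 0.1786 0.0637] gap 0.0033 top [0.4706 0.1776] side [0.4753 0.1698]
rail [0.5235 0.3768]
rail [0.4628 0.3785]
rail [0.484 0.01 ]
rail [0.4217 0.0157]
```

View pics/m1.png

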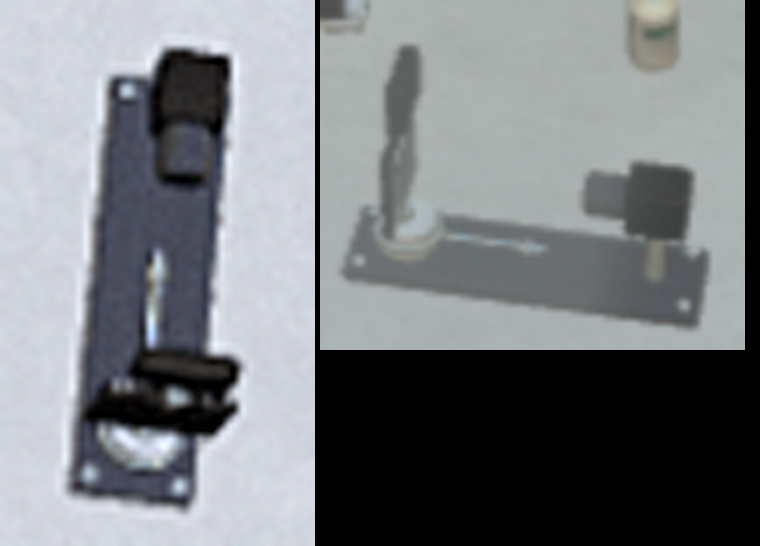

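The mirror unit crop shows the bar top centred at (187,366) in the top panel. Base plate corners are (70,490), (190,507) and (110,75), and the lens front is near (183,182). In the side panel the bar top is near (408,48). I'll work out the poses and the first move.

```bash
cat >> h.py <<'E'
from scipy.spatial.transform import Rotation as Ro
def delta(p,yaw):
    o=sensors.get_obs();R=Ro.from_euler('xyz',o['tool_rot'],degrees=True)
    R2=Ro.from_euler('xyz',[180,0,yaw],degrees=True)
    d=R.inv().apply(np.array(p)-o['tool_pos'])*1000
    print('at',np.round(o['tool_pos'],4),np.round(o['tool_rot'],1),'shift',d.round(1),'rot',(R.inv()*R2).as_rotvec().round(3))
E
python3 - <<'E'
from h import *
t=cam('top');s=cam('side')
T=lambda u,v:Z(u,v,330,158,7.);S=lambda u,v:Z(u-320,v,255,240,5.)
print('bar',tri(t,T(187,366),s,S(408,48)),onz(t,*T(187,366),.148))
c=[onz(t,*T(*q),.010)[:2] for q in((70,490),(190,507),(110,75))]
m=[onz(t,*T(*q),.0205)[:2] for q in((150,345),(158,250))]
print('corners',c,'arrow',m)
x=c[2]-c[0];L=np.hypot(*x);x/=L;w=np.hypot(*(c[1]-c[0]));y=np.array([-x[1],x[0]])
print('L',L,'w',w,'xdir deg',np.degrees(np.arctan2(x[1],x[0])),'axis',c[0]+.035*x-.03*y,(c[0]+c[1])/2+.035*x)
print('lens',onz(t,*T(183,178),.070))
g=m[1]-m[0];print('arrow deg',np.degrees(np.arctan2(g[1],g[0])))
for n,p in(('needle',(.467,.126,.076)),('brassgoal',(.467,.126,.07))):print(n,proj(t,p),proj(s,p))
delta((.487,.2925,.2),83.5)
E
```

```text
bar (array([ 0.51575754, -0.20158321,  0.15606519]), np.float64(0.008539452470696809)) [ 0.51320396 -0.20382448  0.148     ]
corners [array([ 0.48762239, -0.16912697]), array([ 0.47419007, -0.22559258]), array([ 0.6944067 , -0.21464035])] arrow [array([ 0.55291128, -0.21455479]), array([ 0.59975212, -0.2245603 ])]
L 0.2117338411345733 w 0.05804129241893237 xdir deg -12.412922888572579 axis [ 0.51535555 -0.20594913] [ 0.51508806 -0.20488322]
lens [ 0.62049529 -0.23056761  0.07      ]
arrow deg -12.057550690640198
needle [250.68639345 238.31339851] [257.29764524 208.44171216]
brassgoal [250.84526896 238.61141685] [257.37075465 209.84126768]
at [0.244  0.6023 0.2302] [-180.    0.  158.] shift [-341.5 -195.9   30.4] rot [-0.     0.     1.299]
```

>>> {"method": "drive_tool", "body": {"moves": [{"x":-60,"y":-35,"z":5,"rz":0.18,"fingers":-1},{"x":-120,"y":-70,"z":10,"rz":0.36,"fingers":-1},{"x":-180,"y":-105,"z":15,"rz":0.54,"fingers":-1},{"x":-240,"y":-140,"z":20,"rz":0.72,"fingers":-1},{"x":-300,"y":-170,"z":25,"rz":0.9,"fingers":-1},{"x":-341.5,"y":-196,"z":30,"rz":1.08,"fingers":-1},{"x":-341.5,"y":-196,"z":30,"rz":1.25,"fingers":-1},{"x":-341.5,"y":-196,"z":30,"rz":1.3,"fingers":-1},{"x":-341.5,"y":-196,"z":30,"rz":1.3,"fingers":-1},{"x":-341.5,"y":-196,"z":30,"rz":1.3,"fingers":-1},{"x":-341.5,"y":-196,"z":30,"rz":1.3,"fingers":-1}]}}

```text
invalid input at $.moves[0]: expected keys x, y, z, rx, ry, rz, fingers
```

```bash
python3 -c "
from h import *
delta((.487,.2925,.064),83.5)"
```

```text
at [0.244  0.6023 0.2302] [-180.    0.  158.] shift [-341.5 -195.8  166.4] rot [-0.     0.     1.299]
```

>>> {"method": "drive_tool", "body": {"moves": [{"x":-60,"y":-35,"z":5,"rx":0,"ry":0,"rz":0.18,"fingers":-1},{"x":-120,"y":-70,"z":10,"rx":0,"ry":0,"rz":0.36,"fingers":-1},{"x":-180,"y":-105,"z":15,"rx":0,"ry":0,"rz":0.54,"fingers":-1},{"x":-240,"y":-140,"z":20,"rx":0,"ry":0,"rz":0.72,"fingers":-1},{"x":-300,"y":-170,"z":25,"rx":0,"ry":0,"rz":0.9,"fingers":-1},{"x":-341.5,"y":-196,"z":30,"rx":0,"ry":0,"rz":1.08,"fingers":-1},{"x":-341.5,"y":-196,"z":30,"rx":0,"ry":0,"rz":1.25,"fingers":-1},{"x":-341.5,"y":-196,"z":30,"rx":0,"ry":0,"rz":1.3,"fingers":-1},{"x":-341.5,"y":-196,"z":30,"rx":0,"ry":0,"rz":1.3,"fingers":-1},{"x":-341.5,"y":-196,"z":30,"rx":0,"ry":0,"rz":1.3,"fingers":-1},{"x":-341.5,"y":-196,"z":30,"rx":0,"ry":0,"rz":1.3,"fingers":-1}]}}

```text
time_s: 1.68
tool_pos: [0.4867, 0.2931, 0.2006]
tool_rot: [180.0, -0.0, 83.6]
force: [-0.5, 0.2, -0.3]
grip_width: 0.0874
grasp_force: 0.0
```

```bash
python3 -c "
from h import *
delta((.487,.2925,.064),83.5)"
```

```text
at [0.4867 0.2931 0.2006] [180.   -0.   83.6] shift [ -0.6   0.4 136.6] rot [ 0.    -0.     0.001]
```

>>> {"method": "drive_tool", "body": {"moves": [{"x":-0.5,"y":0.5,"z":45,"rx":0,"ry":0,"rz":0,"fingers":-1},{"x":-0.5,"y":0.5,"z":90,"rx":0,"ry":0,"rz":0,"fingers":-1},{"x":-0.5,"y":0.5,"z":120,"rx":0,"ry":0,"rz":0,"fingers":-1},{"x":-0.5,"y":0.5,"z":136,"rx":0,"ry":0,"rz":0,"fingers":-1},{"x":-0.5,"y":0.5,"z":136,"rx":0,"ry":0,"rz":0,"fingers":-1},{"x":-0.5,"y":0.5,"z":136,"rx":0,"ry":0,"rz":0,"fingers":1},{"x":-0.5,"y":0.5,"z":136,"rx":0,"ry":0,"rz":0,"fingers":1},{"x":-0.5,"y":0.5,"z":136,"rx":0,"ry":0,"rz":0,"fingers":1},{"x":-0.5,"y":0.5,"z":136,"rx":0,"ry":0,"rz":0,"fingers":1},{"x":-0.5,"y":0.5,"z":136,"rx":0,"ry":0,"rz":0,"fingers":1}], "force": 20}}

```text
time_s: 2.92
tool_pos: [0.4875, 0.2921, 0.0647]
tool_rot: [180.0, -0.0, 83.5]
force: [-0.8, -0.1, -0.2]
grip_width: 0.0449
grasp_force: 0.0
```

```bash
python3 -c "
from h import *
y=np.array([.113,.9936,0]);o=sensors.get_obs()
delta(np.array(o['tool_pos'])-.0525*y,83.5)
t=cam('top','g1.png')"
```

```text
at [0.4875 0.2921 0.0647] [180.   -0.   83.5] shift [-52.5   0.   -0. ] rot [ 0.    -0.    -0.001]
```

>>> {"method": "drive_tool", "body": {"moves": [{"x":0,"y":0,"z":0,"rx":0,"ry":0,"rz":0,"fingers":1},{"x":0,"y":0,"z":0,"rx":0,"ry":0,"rz":0,"fingers":1},{"x":0,"y":0,"z":0,"rx":0,"ry":0,"rz":0,"fingers":1},{"x":0,"y":0,"z":0,"rx":0,"ry":0,"rz":0,"fingers":1},{"x":0,"y":0,"z":0,"rx":0,"ry":0,"rz":0,"fingers":1},{"x":0,"y":0,"z":0,"rx":0,"ry":0,"rz":0,"fingers":1}]}}

```text
time_s: 3.72
tool_pos: [0.487, 0.2921, 0.0645]
tool_rot: [-180.0, 0.0, 83.5]
force: [-2.6, -0.2, 1.6]
grip_width: 0.0173
grasp_force: 19.9
```

>>> {"method": "drive_tool", "body": {"moves": [{"x":-6,"y":0,"z":0,"rx":0,"ry":0,"rz":0,"fingers":1},{"x":-12,"y":0,"z":0,"rx":0,"ry":0,"rz":0,"fingers":1},{"x":-18,"y":0,"z":0,"rx":0,"ry":0,"rz":0,"fingers":1},{"x":-24,"y":0,"z":0,"rx":0,"ry":0,"rz":0,"fingers":1},{"x":-30,"y":0,"z":0,"rx":0,"ry":0,"rz":0,"fingers":1},{"x":-36,"y":0,"z":0,"rx":0,"ry":0,"rz":0,"fingers":1},{"x":-42,"y":0,"z":0,"rx":0,"ry":0,"rz":0,"fingers":1},{"x":-48,"y":0,"z":0,"rx":0,"ry":0,"rz":0,"fingers":1},{"x":-52.5,"y":0,"z":0,"rx":0,"ry":0,"rz":0,"fingers":1},{"x":-52.5,"y":0,"z":0,"rx":0,"ry":0,"rz":0,"fingers":1},{"x":-52.5,"y":0,"z":0,"rx":0,"ry":0,"rz":0,"fingers":1}]}}

```text
time_s: 5.1
tool_pos: [0.4806, 0.2388, 0.0645]
tool_rot: [-179.9, 0.1, 83.4]
force: [-5.3, 0.2, 3.5]
grip_width: 0.0174
grasp_force: 20.0
```

```bash
python3 - <<'E'
from h import *
t=cam('top','t2.png');s=cam('side','s2.png')
z=lambda i,x,y,w,h,s:cv2.resize(i[y:y+h,x:x+w],None,fx=s,fy=s,interpolation=cv2.INTER_CUBIC)
a=z(cv2.imread('pics/t2.png'),225,200,50,60,8);b=z(cv2.imread('pics/s2.png'),240,180,48,60,8)
cv2.imwrite('pics/c2.png',np.hstack([a,b[:480]]))
g=sensors.get_obs();print(g['tool_pos'],g['force'])
E
```

```text
[0.48062199 0.23877975 0.06446874] [-5.63228375  0.06947497  3.24887121]
```

View pics/c2.png

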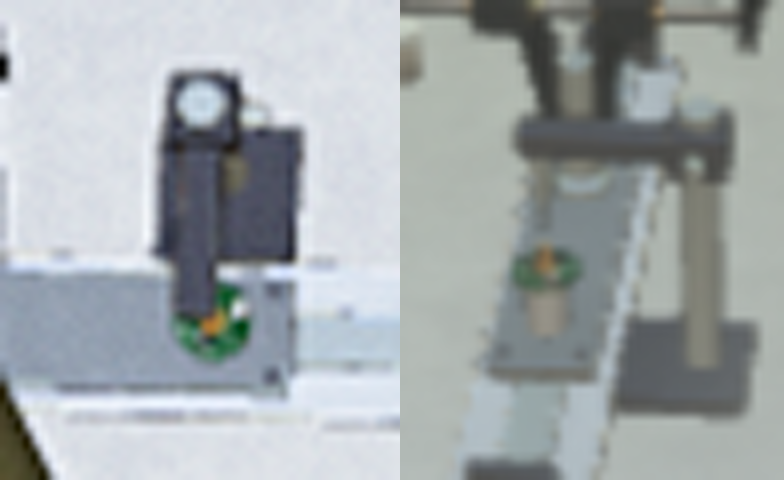

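The top crop shows brass at (212,320), the board centred at x≈211 and the column top at (201,102). In the side crop the needle tip at about (543,234) stands right above the brass at (545,246).

```bash
python3 - <<'E'
from h import *
t=cam('top');s=cam('side')
im=t['image'].astype(int);hs=cv2.cvtColor(t['image'],cv2.COLOR_RGB2HSV)
y=np.array([.113,.9936]);x=np.array([.9936,-.113])
T=lambda u,v:Z(u,v,225,200,8.)
col=onz(t,*T(201,102),.145)[:2];need=col-.07*x
print('col',col,'needle',need)
for n,q,h in(('brass',(212,320),.07),('board',(211,320),.057)):
    p=onz(t,*T(*q),h)[:2];print(n,p,'along',(p-need)@y,'lat',(p-need)@x)
for f in('pics/top0.png','pics/t2.png'):
    m=cv2.cvtColor(cv2.imread(f),cv2.COLOR_BGR2HSV);H,S,V=cv2.split(m)
    for n,k in(('green',(H>45)&(H<90)&(S>100)),('brass',(H>5)&(H<25)&(S>120))):
        k[:225]=0;k[255:]=0;k[:,:220]=0;k[:,265:]=0
        v,u=np.nonzero(k);p=onz(t,u.mean(),v.mean(),.057 if n=='green' else .067)[:2]
        print(f,n,len(u),u.mean(),v.mean(),p,u.min(),u.max(),v.min(),v.max(),'along',(p-need)@y)
# rail ends for along reference
for q in((690.5,258),(46,237)):
    p=onz(t,*Z(*q,170,200),.02)[:2];print('endblock',(p-need)@y)
E
```

```text
col [0.5351426  0.11840858] needle [0.4655906  0.12631858]
brass [0.46389274 0.12552827] along -0.0009771093718374628 lat -0.001597690971984054
board [0.46605118 0.12686222] along 0.0005922137199291264 lat 0.00039620090891176576
pics/top0.png green 31 234.4516129032258 238.6451612903226 [0.47372884 0.17944912] 231 238 235 243 along 0.0537101289249729
pics/top0.png brass 8 234.125 238.875 [0.47138649 0.17938205] 233 235 238 240 along 0.05337879815663895
pics/t2.png green 24 252.20833333333334 240.58333333333334 [0.46238777 0.12303311] 248 255 236 244 along -0.003626361851330372
pics/t2.png brass 7 243.28571428571428 241.71428571428572 [0.45968563 0.15088615] 223 252 239 247 along 0.023743074570698294
endblock -0.10782866969891072
endblock 0.24866472193084369
```

Two measures put the brass within about 1 mm of under the tip, and the end blocks are symmetric as expected. I'll release and rise.

>>> {"method": "drive_tool", "body": {"moves": [{"x":0,"y":0,"z":0,"rx":0,"ry":0,"rz":0,"fingers":0},{"x":0,"y":0,"z":0,"rx":0,"ry":0,"rz":0,"fingers":0},{"x":0,"y":0,"z":0,"rx":0,"ry":0,"rz":0,"fingers":0},{"x":0,"y":0,"z":0,"rx":0,"ry":0,"rz":0,"fingers":0},{"x":0,"y":0,"z":0,"rx":0,"ry":0,"rz":0,"fingers":0},{"x":0,"y":0,"z":-20,"rx":0,"ry":0,"rz":0,"fingers":0},{"x":0,"y":0,"z":-60,"rx":0,"ry":0,"rz":0,"fingers":0},{"x":0,"y":0,"z":-110,"rx":0,"ry":0,"rz":0,"fingers":0},{"x":0,"y":0,"z":-160,"rx":0,"ry":0,"rz":0,"fingers":0},{"x":0,"y":0,"z":-180,"rx":0,"ry":0,"rz":0,"fingers":0},{"x":0,"y":0,"z":-180,"rx":0,"ry":0,"rz":0,"fingers":0}]}}

```text
time_s: 6.68
tool_pos: [0.4824, 0.2404, 0.2464]
tool_rot: [179.8, -0.2, 83.5]
force: [-0.9, -0.1, -0.7]
grip_width: 0.0437
grasp_force: 0.0
```

```bash
python3 - <<'E'
from h import *
t=cam('top','t3.png');s=cam('side','s3.png')
z=lambda i,x,y,w,h,s:cv2.resize(i[y:y+h,x:x+w],None,fx=s,fy=s,interpolation=cv2.INTER_CUBIC)
cv2.imwrite('pics/c3.png',np.hstack([z(cv2.imread('pics/t3.png'),230,220,40,35,10),z(cv2.imread('pics/s3.png'),240,190,35,35,10)]))
delta((.5145,-.205,.245),77.7);print(sensors.get_obs()['qpos'])
E
```

```text
at [0.481  0.2397 0.2435] [-179.9    0.    83.5] shift [-438.    83.9   -1.2] rot [-0.001  0.001  0.101]
[-46.00366999   4.13679024  17.6272662   98.68627845  -1.27547059
  77.44972495 -34.66797526]
```

View pics/c3.png

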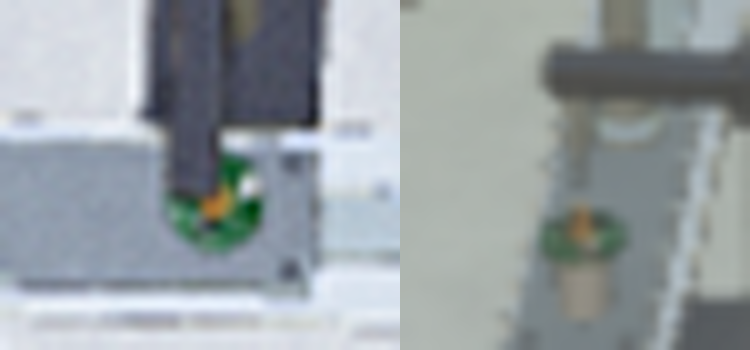

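The top crop shows the board centred at (215,202) and the brass at (215,205), with the needle arm's end centred at x≈193. In the side crop the brass at (582,215) stands below the needle at (577,180). I'll check the arm end against the needle estimate.

```bash
python3 - <<'E'
from h import *
t=cam('top');s=cam('side')
y=np.array([.113,.9936]);x=np.array([.9936,-.113]);n=np.array([.4656,.1263])
T=lambda u,v:Z(u,v,230,220,10.)
for u,v in((193,185),(191,120)):
    p=onz(t,*T(u,v),.133)[:2];print('arm ctr',(p-n)@y,(p-n)@x)
p=onz(t,*T(215,205),.07)[:2];print('brass',(p-n)@y,(p-n)@x)
p=onz(t,*T(215,202),.057)[:2];print('board',(p-n)@y,(p-n)@x)
S=lambda u,v:Z(u-400,v,240,190,10.)
d=np.array([*n,0])
for X in((0,0,.07),(0,0,.076),(0,0,.09)): print((proj(s,d+np.array(X))-[240,190])*10+[405,5])
E
```

```text
arm ctr 0.00024578058998394665 -0.006878954550898883
arm ctr 0.0017196545287053737 0.012970042059083382
brass -0.0009862085296012345 -0.0031725581063884404
board 0.000222615989138901 -0.00021399103553390925
[574.77009527 203.02181676]
[574.03067093 189.02743762]
[572.29242605 156.13927882]
```

Arm and post agree to about 1–2 mm, so I'm going to the mirror.

>>> {"method": "drive_tool", "body": {"moves": [{"x":-50,"y":10,"z":-1,"rx":0,"ry":0,"rz":0.02,"fingers":0},{"x":-100,"y":20,"z":-1,"rx":0,"ry":0,"rz":0.04,"fingers":0},{"x":-150,"y":30,"z":-1,"rx":0,"ry":0,"rz":0.06,"fingers":0},{"x":-200,"y":40,"z":-1,"rx":0,"ry":0,"rz":0.08,"fingers":0},{"x":-250,"y":50,"z":-1,"rx":0,"ry":0,"rz":0.1,"fingers":0},{"x":-300,"y":60,"z":-1,"rx":0,"ry":0,"rz":0.1,"fingers":0},{"x":-350,"y":70,"z":-1,"rx":0,"ry":0,"rz":0.1,"fingers":0},{"x":-400,"y":78,"z":-1,"rx":0,"ry":0,"rz":0.1,"fingers":0},{"x":-430,"y":83,"z":-1,"rx":0,"ry":0,"rz":0.1,"fingers":0},{"x":-438,"y":84,"z":-1,"rx":0,"ry":0,"rz":0.1,"fingers":0},{"x":-438,"y":84,"z":-1,"rx":0,"ry":0,"rz":0.1,"fingers":0},{"x":-438,"y":84,"z":-1,"rx":0,"ry":0,"rz":0.1,"fingers":0},{"x":-438,"y":84,"z":-1,"rx":0,"ry":0,"rz":0.1,"fingers":0}]}}

```text
time_s: 8.5
tool_pos: [0.5154, -0.2032, 0.2455]
tool_rot: [-180.0, -0.0, 77.9]
force: [-0.1, 0.3, 0.9]
grip_width: 0.0433
grasp_force: 0.0
```

```bash
python3 -c "
from h import *
delta((.5145,-.205,.122),77.7)"
```

```text
at [ 0.5154 -0.2032  0.2455] [-180.    -0.    77.9] shift [ -2.   -0.5 123.5] rot [-0.    -0.001  0.003]
```

>>> {"method": "drive_tool", "body": {"moves": [{"x":-2,"y":-0.5,"z":40,"rx":0,"ry":0,"rz":0,"fingers":0},{"x":-2,"y":-0.5,"z":80,"rx":0,"ry":0,"rz":0,"fingers":0},{"x":-2,"y":-0.5,"z":110,"rx":0,"ry":0,"rz":0,"fingers":0},{"x":-2,"y":-0.5,"z":123,"rx":0,"ry":0,"rz":0,"fingers":0},{"x":-2,"y":-0.5,"z":123,"rx":0,"ry":0,"rz":0,"fingers":0},{"x":-2,"y":-0.5,"z":123,"rx":0,"ry":0,"rz":0,"fingers":1},{"x":-2,"y":-0.5,"z":123,"rx":0,"ry":0,"rz":0,"fingers":1},{"x":-2,"y":-0.5,"z":123,"rx":0,"ry":0,"rz":0,"fingers":1},{"x":-2,"y":-0.5,"z":123,"rx":0,"ry":0,"rz":0,"fingers":1},{"x":-2,"y":-0.5,"z":123,"rx":0,"ry":0,"rz":0,"fingers":1},{"x":-2,"y":-0.5,"z":123,"rx":0,"ry":0,"rz":0,"fingers":1},{"x":-2,"y":-0.5,"z":123,"rx":0,"ry":0,"rz":0,"fingers":1}], "force": 35}}

```text
time_s: 10.0
tool_pos: [0.5155, -0.207, 0.1236]
tool_rot: [179.8, -0.0, 77.7]
force: [2.9, -0.4, 5.1]
grip_width: 0.0122
grasp_force: 58.0
```

>>> {"method": "drive_tool", "body": {"moves": [{"x":0,"y":0,"z":0,"rx":0,"ry":0,"rz":-0.06,"fingers":1},{"x":0,"y":0,"z":0,"rx":0,"ry":0,"rz":-0.13,"fingers":1},{"x":0,"y":0,"z":0,"rx":0,"ry":0,"rz":-0.2,"fingers":1},{"x":0,"y":0,"z":0,"rx":0,"ry":0,"rz":-0.27,"fingers":1},{"x":0,"y":0,"z":0,"rx":0,"ry":0,"rz":-0.34,"fingers":1},{"x":0,"y":0,"z":0,"rx":0,"ry":0,"rz":-0.41,"fingers":1},{"x":0,"y":0,"z":0,"rx":0,"ry":0,"rz":-0.48,"fingers":1},{"x":0,"y":0,"z":0,"rx":0,"ry":0,"rz":-0.55,"fingers":1},{"x":0,"y":0,"z":0,"rx":0,"ry":0,"rz":-0.62,"fingers":1},{"x":0,"y":0,"z":0,"rx":0,"ry":0,"rz":-0.69,"fingers":1},{"x":0,"y":0,"z":0,"rx":0,"ry":0,"rz":-0.76,"fingers":1},{"x":0,"y":0,"z":0,"rx":0,"ry":0,"rz":-0.83,"fingers":1},{"x":0,"y":0,"z":0,"rx":0,"ry":0,"rz":-0.9,"fingers":1},{"x":0,"y":0,"z":0,"rx":0,"ry":0,"rz":-0.964,"fingers":1},{"x":0,"y":0,"z":0,"rx":0,"ry":0,"rz":-0.964,"fingers":1},{"x":0,"y":0,"z":0,"rx":0,"ry":0,"rz":-0.964,"fingers":1},{"x":0,"y":0,"z":0,"rx":0,"ry":0,"rz":-0.964,"fingers":1}]}}

```text
time_s: 12.12
tool_pos: [0.5165, -0.2066, 0.1236]
tool_rot: [179.8, 0.2, 133.0]
force: [5.8, -1.4, 3.1]
grip_width: 0.0116
grasp_force: 58.0
```

```bash
python3 - <<'E'
from h import *
t=cam('top','t4.png');s=cam('side','s4.png')
z=lambda i,x,y,w,h,s:cv2.resize(i[y:y+h,x:x+w],None,fx=s,fy=s,interpolation=cv2.INTER_CUBIC)
A=z(cv2.imread('pics/t4.png'),300,190,60,60,6);B=z(cv2.imread('pics/s4.png'),240,240,60,60,6)
C=z(cv2.imread('pics/t4.png'),230,215,60,36,6)
D=z(cv2.imread('pics/s4.png'),240,190,60,36,6)
cv2.imwrite('pics/c4.png',np.vstack([np.hstack([A,B]),np.hstack([C,D])]))
E
```

```text
(no output)
```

View pics/c4.png

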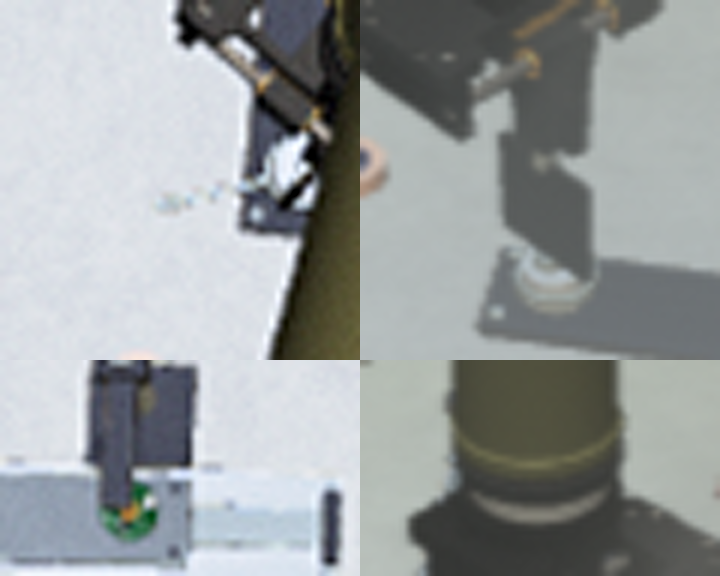

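The top panel shows the arrow from about (255,184) to its tip at (163,204). Carriage and board look unchanged, so I'll compute the sightline.

```bash
python3 - <<'E'
from h import *
t=cam('top');T=lambda u,v:Z(u,v,300,190,6.)
tip=onz(t,*T(163,204),.020)[:2];rt=onz(t,*T(250,185),.020)[:2];b=np.array([.4655,.126])
for ax in([.5145,-.205],[.516,-.206],rt):
    ax=np.array(ax);d=tip-ax;L=np.hypot(*d);d/=L
    print(tip,'len',L,'deg',np.degrees(np.arctan2(d[1],d[0])),'miss mm',1000*(d[0]*(b-ax)[1]-d[1]*(b-ax)[0]))
o=sensors.get_obs();print(o['joint_velocities'],o['grasp_force'])
E
```

```text
[ 0.50318981 -0.12640615] len 0.07940348988335454 deg 98.18902858486231 miss mm 1.3529308000568494
[ 0.50318981 -0.12640615] len 0.08061812743207572 deg 99.14302896057849 miss mm -2.8962714058786214
[ 0.50318981 -0.12640615] len 0.050060357872269 deg 97.31486785257522 miss mm 5.246219707873076
[-0.04906085 -0.00157147  0.03739616  0.00273882 -0.01579743  0.01761985
 -0.05531563] 58.03926612250507
```

The sightline passes within about 5 mm of the post, well inside 30 mm, and the mirror is held and still.

```bash
python3 -c "
from cell import workorder
print(workorder.sign_off())"
```

```text
the job is handed in; nothing more can be done
None
```

The job is handed in: the brass post measured within about 1–2 mm of under the needle tip (limit 4 mm), the sightline within about 5 mm of the post (limit 30 mm), and the mirror was still held; sign-off returned no verdict.

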